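# Take the filter cassette out of the bench dust extractor

## Robot

A 6-joint arm with a two-finger parallel gripper is mounted at the origin on the work surface. World frame = base frame: x ahead of the robot, y to its left, z up, the work surface at z = 0. Lengths are in m, angles in rad, forces in N, time in s.
With the tool pointing down it reaches from about 0.25 to 0.85 m from the base axis. Payload 12.5 kg.
Tool frame: the origin (TCP) lies at the very end of the fingers, on their centre line; the grasp point (between the pads) lies 19 mm behind it; z points along the fingers, y is the direction in which the jaws open and shut (so a half turn about z gives the same grasp; the last joint's range is limited). The gripper opens to 93 mm and grips with 3 to 60 N. Pads are 15 mm wide; open, the fingers measure 128 mm over their backs; the gripper's body (75 mm by 188 mm) begins 65 mm behind the grasp point.
Start: joints at [-1.207, 0.351, 1.652, -0, 1.139, -0.085], TCP at [0.239, -0.496, 0.219] pointing down, gripper open.
Joint ranges: [-2.75, 2.75], [-0.79, 2.1], [0.01, 2.65], [-1.57, 4.71], [0.07, 3.14], [-2.87, 2.87]. Speed limits (rad/s): [2.22, 2.22, 2.79, 3.14, 3.14, 3.14].

## Interface

Orientations are given as [roll, pitch, yaw] about the fixed x, y, z axes, in that order (R = Rz(yaw) Ry(pitch) Rx(roll)).
In Python, from station import * gives the robot as it stands.
- The arm moves only by the shell command python3 -m pendant 'ROWS' [FORCE]. ROWS is JSON, a list of rows, each an object with "claw": the finger opening in cm, from 0 to 9.3; "dp": the shift along the tool's x, y, z in cm, a list of three; "turn": the turn about the tool's z in degrees. A call has 1 to 20 rows; each row shifts and turns the commanded pose from where the row before left it, along the tool's axes as they then stand; what a row does not reach is not made up. A row lasts 1/12 s, in which the tool goes at most 41.7 mm and 7.16 degrees, less where a joint would pass 70% of its speed; a pose out of reach is approached as far as the arm can. A call is refused whole if a number of a shift passes 4.17 or a number of a turn 7.16, either way. A call with a gripper value outside its range is refused whole. The fingers move at their own pace and stop on an object; FORCE is the grip in N (left out, the last holds). Time passes only in rows, so rows that do not move let the fingers close. It gives the time, the measured TCP pose, the force and the opening at its end, in the units of the state.
- state(): the state, without advancing time (a new reading comes with each control period).
- grab_frame(name): name is "scene" or "side" or "wrist"; returns a dict with "frame" (480x640x3 uint8, red, green, blue), "camera_matrix" (3x3 intrinsics, pixels), "R" (3x3) and "t" (3): a world point X has camera coordinates R X + t. Camera axes: x right, y down, z forward; pixel columns grow to the right and rows downward; lengths in m; the calibration is good to about 2 mm. A picture is of the moment at which its call begins. There is no depth.
- close_job(): hands the job in, once; it reports no verdict.
Trained networks look in a picture, given as the dict that the camera call returned (one of the last four; its "shot" number tells which), for a name from the list of things; names that differ only in an ending like _2 or _b are one class to them, and where a whole thing is asked for, a point or a joint stands for the part that bears it (a point fixed in the world has none). Each returns a list of dicts, best first, with "confidence" (0 to 1); they miss things now and then, are a little off and sometimes report something else, mostly with a low value. They report only what shows in the picture. A call takes as long as a camera call. They do not tell look-alikes from the thing itself.
- find_in(name, picture): "bbox" ([left, top, width, height] in pixels, round what is visible of it).
- tip_of(name, picture): "at" ([column, row] in pixels: a listed point, or the origin of a listed thing).
The state is a dict: "time": time; "qpos": joint angles; "joint_vel": joint speeds; "effort": joint torques, N m; "position": TCP position; "ee_rot": TCP orientation; "ft_force": force on the tool from outside, world axes, zero at the start; "wrist_torque": the same for the moment, N m; "grip_width": finger opening in m.
Only numpy, scipy, OpenCV 4.12 (cv2) and the standard library are available. Lean on these libraries where they do the work, as an engineer would, in place of code of your own. Each camera call takes 0.05 s, during which the arm holds its last target. There are 200 camera calls.

## Task

The sanding stick lying across the dust extractor is in the way: lay it flat in the steel tray without dropping it, and let go of it. Then pinch the filter cassette's two side catches together and lift the cassette up out of the extractor. Finish while holding it by the pinched catches, upright and still in the air, its underside at least 3 cm above the extractor's top plate and touching nothing but the gripper; leave the jar and the wax pieces where they are.

Things in the scene. Friction and masses are not known exactly. Their poses are not given: they have to be found in the camera images.
- extractor: White bench dust extractor, fixed; 200 (x) x 208 (y) x 90 mm high; origin at the centre of its underside on the bench, z up, yaw within 0.3. The top plate (10 mm thick, top at z = 90) has a central well 84 (x) x 64 mm (y), hollow below. Along its y sides stand two grey arm-rest cheeks, 120 long (x), 16 wide, inner faces at y = +-88, tops at z = 132 mm.
- cassette: Grey filter cassette, 82 x 62 x 65 mm, 0.15 to 0.3 kg, in the well (1 mm clearance), axes parallel to the extractor's; origin at the centre of its underside (30 mm above the bench when seated), z up. 5 mm flanges at its x ends rest on the top plate. The teeth of a catch on each y side hook under the plate with 3 mm of play: it comes out only with both catches pinched in.
- cassette_top (a point): Point on the cassette's axis, 65 mm above its underside: the top face of the cassette between the two catches (5 mm above the extractor's top plate when seated).
- catch_left (a joint): Sprung catch on the cassette's +y side; metres it is pushed inward, 0 = out (latched) to 0.008 = fully in. The tooth is free of the top plate above about 0.006. Spring 2 N at rest, 6 N fully in; then it meets a hard stop, so that a grip of 20 to 40 N carries the cassette by the catches.
- catch_right (a joint): The same catch on the cassette's -y side; 0 = out, 0.008 = fully in.
- catch_left_tab (a point): Grip point on the left catch: centre of the outer face of its upright black tab, 84 mm above the cassette's underside. The tab is 30 mm wide (cassette's x), 5 mm thick and stands free from the top plate to 38 mm above it. The two tabs' outer faces are 60 mm apart when out, 44 mm fully pinched; the fingers close along the cassette's y.
- catch_right_tab (a point): Grip point on the right catch, mirrored.
- stick: Sanding stick, a flat wooden bar with grey abrasive on most of it, 28 (its x) x 240 (its y, lengthwise) x 16 mm thick, 55 to 90 g; origin at the centre of its underside. It starts lying on the two cheeks of the extractor, underside 132 mm above the bench, about across the cassette just above the tabs, in the way of the fingers.
- stick_center (a point): Middle of the sanding stick, 8 mm above its underside; its centre of mass.
- tray: Open steel tray fixed on the bench beside the extractor (on either side), outside 150 (its x) x 290 (its y) x 22 mm high, walls and floor 3 mm; origin at the centre of its underside, z up. Yaw within 0.25 rad.
- jar: Bystander beyond the work, to be left alone: small closed glass jar with white lid, 48 mm diameter, 60 mm tall; origin at the centre of its underside.
- wax_block: Bystander beyond the work, to be left alone: block of carving wax, 60 x 90 x 30 mm; origin at the centre of its underside.
- wax_tube: Bystander beyond the work, to be left alone: upright tube of carving wax, 44 mm diameter, 60 mm tall; origin at the centre of its underside.
There are look-alikes about, which are no part of the job. Leave any pink look-alike of the stick alone. There is more than one size of the cassette; the job needs the larger.

How it is judged:
By the outcome, as a careful person would: the job done as asked, in the order asked, and still so for the second after the job is handed in, while the arm keeps its last pose, push and grip.
It also fails if it takes over 53 s, if anything falls off the work surface, if the arm or the gripper's body presses on something with over 40 N, if the wrist force passes 120 N, or if a joint passes its speed limit or range.

## Working session

There is one attempt and no reset: what is moved stays moved. The work goes in short steps, Python scripts to look and compute and a shell command to move; the robot and the scene stay as the last step left them, time stands still between calls to the robot, and variables do not carry over. Pictures are saved under pics/ and viewed, about 8 in all and at most 12, crops included, and the job is handed in when it is done.

```bash
mkdir -p pics
cat > h.py <<'E'
from station import *
import numpy as np, cv2
def save(p,n): cv2.imwrite('pics/'+n, cv2.cvtColor(p['frame'],cv2.COLOR_RGB2BGR))
def ray(p,uv,z):
    K,R,t=map(np.array,(p['camera_matrix'],p['R'],p['t'])); c=-R.T@t
    d=R.T@np.linalg.solve(K,[uv[0],uv[1],1.]); return c+d*(z-c[2])/d[2]
def proj(p,X):
    K,R,t=map(np.array,(p['camera_matrix'],p['R'],p['t'])); c=R@np.array(X)+t; c=K@c; return c[:2]/c[2]
E
python3 - <<'E'
from h import *
Z=dict(extractor=0,cassette_top=.095,catch_left_tab=.114,catch_right_tab=.114,stick_center=.14,tray=0,jar=0,wax_block=0,wax_tube=0)
ims=[]
for c in('scene','side'):
    p=grab_frame(c); ims.append(p['frame']); print(c,(-np.array(p['R']).T@p['t']).round(2))
    for n,z in Z.items():
        for r in tip_of(n,p)[:3]: print(n,round(r['confidence'],2),np.round(r['at']),ray(p,r['at'],z).round(3))
    save(p,c+'0.png')
print(state())
E
```

```text
scene [0.92 0.54 0.8 ]
extractor 0.7 [309. 232.] [ 0.491 -0.221  0.   ]
cassette_top 0.98 [358. 176.] [ 0.342 -0.24   0.095]
cassette_top 0.59 [304. 205.] [ 0.506 -0.215  0.095]
catch_left_tab 0.57 [314. 202.] [ 0.494 -0.19   0.114]
catch_left_tab 0.56 [362. 176.] [ 0.35  -0.215  0.114]
catch_right_tab 0.6 [304. 186.] [ 0.484 -0.251  0.114]
catch_right_tab 0.49 [354. 166.] [ 0.344 -0.254  0.114]
stick_center 0.8 [182. 225.] [ 0.77  -0.243  0.14 ]
stick_center 0.71 [309. 190.] [ 0.497 -0.205  0.14 ]
stick_center 0.63 [209. 294.] [ 0.795 -0.045  0.14 ]
tray 0.73 [401. 387.] [0.561 0.217 0.   ]
tray 0.18 [305. 202.] [ 0.442 -0.323  0.   ]
jar 0.67 [205. 291.] [ 0.773 -0.18   0.   ]
wax_block 0.78 [232. 337.] [ 0.773 -0.042  0.   ]
wax_tube 0.55 [309. 457.] [0.764 0.238 0.   ]
side [0.09 0.59 0.67]
extractor 0.93 [374. 262.] [ 0.492 -0.207  0.   ]
extractor 0.31 [148. 319.] [0.774 0.234 0.   ]
cassette_top 0.51 [466. 257.] [ 0.284 -0.224  0.095]
catch_left_tab 0.42 [372. 227.] [ 0.491 -0.184  0.114]
catch_left_tab 0.36 [374. 249.] [ 0.446 -0.111  0.114]
catch_right_tab 0.69 [388. 213.] [
[... 241 characters left out ...]
76 0.233 0.   ]
{'time': 1.0, 'qpos': array([-1.20658983e+00,  3.50672637e-01,  1.65179846e+00, -1.46030176e-05,
        1.13911902e+00, -8.46125561e-02]), 'joint_vel': array([-1.40944976e-04,  7.94842417e-04,  7.58012849e-04,  4.25135811e-04,
        1.24441852e-04,  6.07672478e-05]), 'effort': array([-1.01815960e-03, -4.97257912e+01, -2.85483706e+01,  6.99642557e-02,
        2.20835017e-02,  1.39338943e-05]), 'position': array([ 0.23865309, -0.49550475,  0.21864814]), 'ee_rot': array([3.14159124e+00, 1.34305991e-05, 4.48825167e-01]), 'ft_force': array([ 0.26998063, -0.55797832, -0.39819871]), 'wrist_torque': array([ 0.02022845, -0.05392219,  0.04202657]), 'grip_width': 0.09310138352361923}
```

View pics/scene0.png

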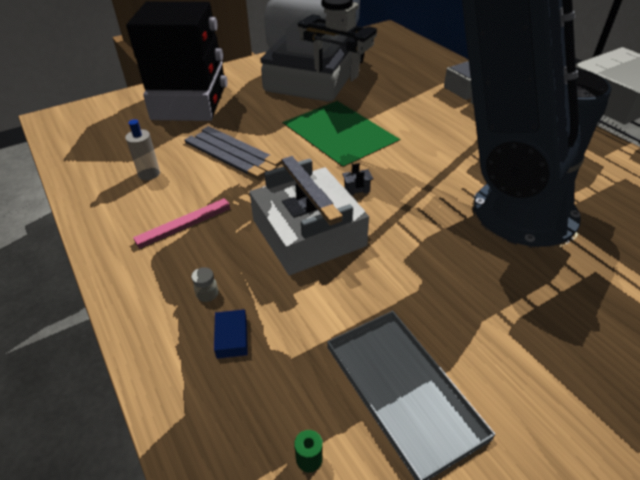

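View pics/side0.png

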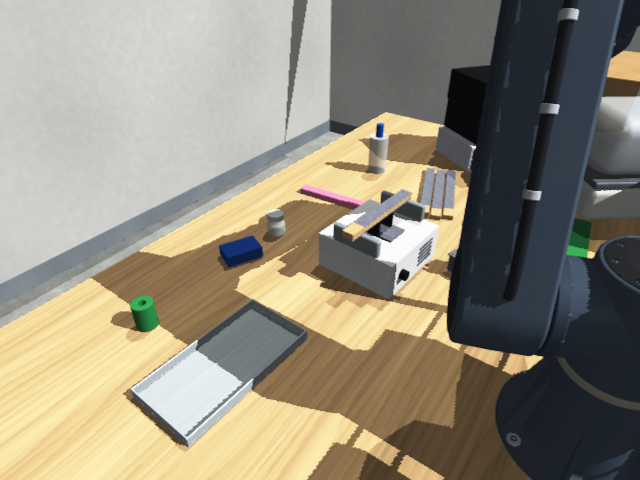

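```bash
python3 -m pendant '[{"claw":9.3,"dp":[2.5,-1.0,-1.1]},{"claw":9.3,"dp":[2.5,-1.0,-1.1]},{"claw":9.3,"dp":[2.5,-1.0,-1.1]},{"claw":9.3,"dp":[2.5,-1.0,-1.1]},{"claw":9.3,"dp":[2.5,-1.0,-1.1]},{"claw":9.3,"dp":[2.5,-1.0,-1.1]},{"claw":9.3,"dp":[2.5,-1.0,-1.1]},{"claw":9.3,"dp":[2.5,-1.0,-1.1]},{"claw":9.3,"dp":[2.5,-1.0,-1.1]},{"claw":9.3,"dp":[2.5,-1.0,-1.1]},{"claw":9.3,"dp":[2.5,-1.0,-1.1]},{"claw":9.3,"dp":[2.5,-1.0,-1.1]},{"claw":9.3,"dp":[2.5,-1.0,-1.1]}]'
python3 -m pendant '[{"claw":9.3,"dp":[0,0,0],"turn":-7},{"claw":9.3,"dp":[0,0,0],"turn":-7},{"claw":9.3,"dp":[0,0,0],"turn":-7},{"claw":9.3,"dp":[0,0,0],"turn":-7},{"claw":9.3,"dp":[0,0,0],"turn":-7},{"claw":9.3,"dp":[0,0,0],"turn":-7},{"claw":9.3,"dp":[0,0,0],"turn":-7},{"claw":9.3,"dp":[0,0,0],"turn":-7},{"claw":9.3,"dp":[0,0,0],"turn":-7},{"claw":9.3,"dp":[0,0,0]},{"claw":9.3,"dp":[0,0,0]}]'
cat > look.py <<'E'
from h import *
import sys
p=grab_frame('wrist'); save(p,sys.argv[1])
s=state(); print(s['position'].round(4),s['ee_rot'].round(3),'t',s['time'])
Z=dict(extractor=0,cassette_top=.095,catch_left_tab=.114,catch_right_tab=.114,stick_center=.14,tray=0)
for n,z in Z.items():
    for r in tip_of(n,p)[:3]: print(n,round(r['confidence'],2),np.round(r['at']),ray(p,r['at'],z).round(3))
np.savez('last.npz',**{k:np.array(p[k]) for k in('camera_matrix','R','t','frame')})
E
python3 look.py w1.png
```

```text
[ 0.2386 -0.4955  0.2187] [3.142 0.    0.449] t 1.05
cassette_top 0.72 [100.  10.] [ 0.304 -0.316  0.095]
catch_right_tab 0.69 [120.  31.] [ 0.298 -0.339  0.114]invalid input at $[0]: expected keys claw, dp, turn
invalid input at $[9]: expected keys claw, dp, turn
```

View pics/w1.png

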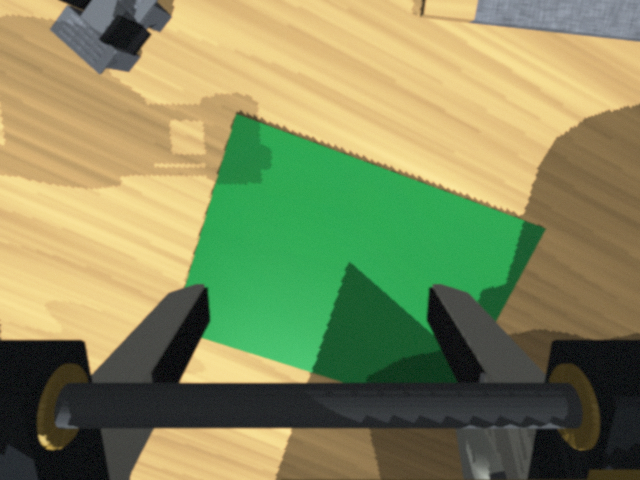

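The moves were refused because every row needs all three keys. From the start pose the wrist picture shows only the green mat and the loose small cassette at (110,30).

```bash
python3 -m pendant '[{"claw":9.3,"dp":[2.5,-1.0,-1.1],"turn":0},{"claw":9.3,"dp":[2.5,-1.0,-1.1],"turn":0},{"claw":9.3,"dp":[2.5,-1.0,-1.1],"turn":0},{"claw":9.3,"dp":[2.5,-1.0,-1.1],"turn":0},{"claw":9.3,"dp":[2.5,-1.0,-1.1],"turn":0},{"claw":9.3,"dp":[2.5,-1.0,-1.1],"turn":0},{"claw":9.3,"dp":[2.5,-1.0,-1.1],"turn":0},{"claw":9.3,"dp":[2.5,-1.0,-1.1],"turn":0},{"claw":9.3,"dp":[2.5,-1.0,-1.1],"turn":0},{"claw":9.3,"dp":[2.5,-1.0,-1.1],"turn":0},{"claw":9.3,"dp":[2.5,-1.0,-1.1],"turn":0}]'
python3 -m pendant '[{"claw":9.3,"dp":[0,0,0],"turn":-7},{"claw":9.3,"dp":[0,0,0],"turn":-7},{"claw":9.3,"dp":[0,0,0],"turn":-7},{"claw":9.3,"dp":[0,0,0],"turn":-7},{"claw":9.3,"dp":[0,0,0],"turn":-7},{"claw":9.3,"dp":[0,0,0],"turn":-7},{"claw":9.3,"dp":[0,0,0],"turn":-7},{"claw":9.3,"dp":[0,0,0],"turn":-7},{"claw":9.3,"dp":[0,0,0],"turn":-7},{"claw":9.3,"dp":[0,0,0],"turn":0},{"claw":9.3,"dp":[0,0,0],"turn":0}]'
python3 look.py w2.png
```

```text
time: 2.27
position: [0.4394, -0.2759, 0.3403]
ee_rot: [3.141, -0.0, 0.449]
ft_force: [0.2, -0.2, 0.1]
grip_width: 0.0928
time: 3.18
position: [0.4387, -0.2771, 0.3396]
ee_rot: [-3.142, -0.0, 1.544]
ft_force: [0.1, 0.8, 0.2]
grip_width: 0.0932
[ 0.4387 -0.2771  0.3396] [-3.142 -0.     1.544] t 3.2333
cassette_top 0.9 [195. 198.] [ 0.318 -0.28   0.095]
cassette_top 0.56 [374. 130.] [ 0.492 -0.22   0.095]
catch_left_tab 0.84 [193. 185.] [ 0.323 -0.264  0.114]
catch_right_tab 0.84 [187. 223.] [ 0.314 -0.3    0.114]
stick_center 0.94 [379. 125.] [ 0.491 -0.213  0.14 ]
stick_center 0.9 [555. 270.] [ 0.654 -0.346  0.14 ]
```

View pics/w2.png

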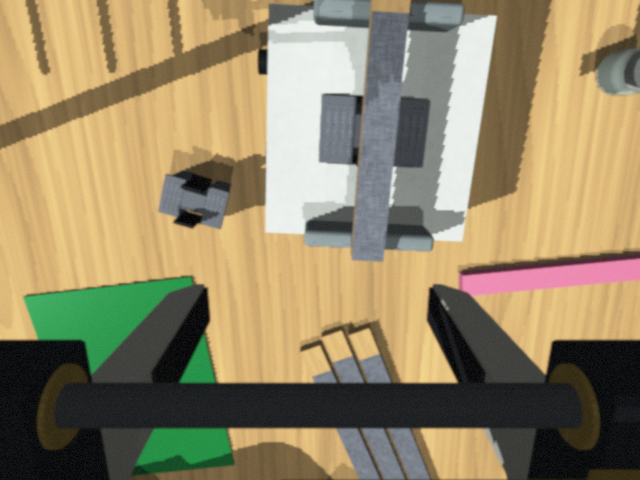

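The stick at (379,125) lies on the cheeks: grey abrasive with a wood end, so it is the one to move. The others are the pink one at (550,270) and the three strips on the bench near (370,400). The cassette in the extractor well at (374,130) is the larger one; the one at (195,198) is loose, small and on the bench.

Run:
```python
from h import *
p=np.load('last.npz')
def pr(a,b,z):
    A,B=ray(p,a,z),ray(p,b,z); d=B-A; print(A.round(4),B.round(4),'len',np.linalg.norm(d).round(4),'ang',np.degrees(np.arctan2(d[1],d[0])).round(1))
pr((352,258),(372,12),.148);pr((383,260),(410,12),.148);pr((352,258),(383,260),.148)
pr((266,233),(463,241),.09);pr((463,241),(497,15),.09);pr((266,233),(269,20),.09)
pr((320,163),(425,166),.095);pr((323,94),(430,98),.095)
pr((306,235),(433,237),.132)
im=cv2.cvtColor(p['frame'][0:280,140:520],cv2.COLOR_RGB2BGR)
cv2.imwrite('pics/c1.png',cv2.resize(im,None,fx=2,fy=2,interpolation=cv2.INTER_CUBIC))
```

```text
[ 0.4674 -0.3266  0.148 ] [ 0.483  -0.1295  0.148 ] len 0.1977 ang 85.5
[ 0.495  -0.3292  0.148 ] [ 0.5117 -0.1303  0.148 ] len 0.1997 ang 85.2
[ 0.4674 -0.3266  0.148 ] [ 0.495  -0.3292  0.148 ] len 0.0277 ang -5.4
[ 0.3846 -0.3187  0.09  ] [ 0.585  -0.3324  0.09  ] len 0.2009 ang -3.9
[ 0.585  -0.3324  0.09  ] [ 0.5997 -0.1242  0.09  ] len 0.2088 ang 86.0
[ 0.3846 -0.3187  0.09  ] [ 0.3992 -0.123   0.09  ] len 0.1963 ang 85.7
[ 0.4411 -0.2488  0.095 ] [ 0.5414 -0.2543  0.095 ] len 0.1005 ang -3.1
[ 0.4453 -0.1863  0.095 ] [ 0.5431 -0.1923  0.095 ] len 0.098 ang -3.5
[ 0.4266 -0.3091  0.132 ] [ 0.5427 -0.314   0.132 ] len 0.1162 ang -2.4
```

View pics/c1.png

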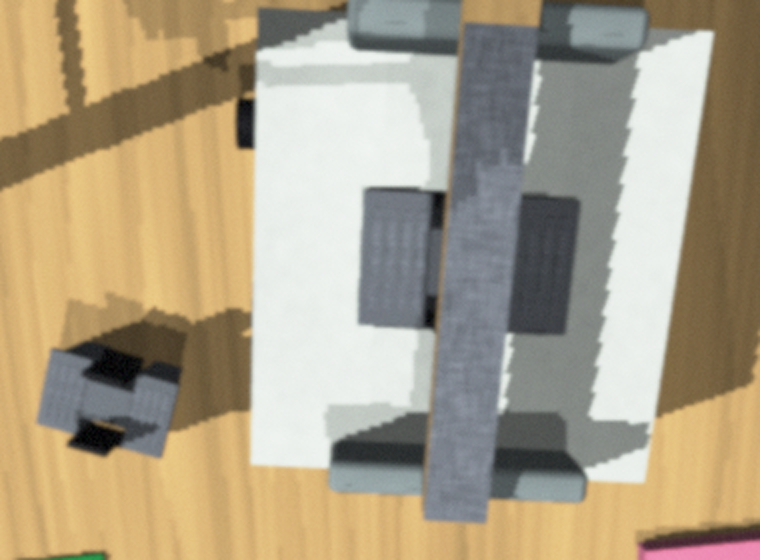

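The crop confirms it: the stick is across the cheeks over the large cassette. Moving above its middle.

```bash
python3 -m pendant '[{"claw":9.3,"dp":[0,0,0],"turn":3.2},{"claw":9.3,"dp":[2.44,1.55,2.0],"turn":0},{"claw":9.3,"dp":[2.44,1.55,2.0],"turn":0},{"claw":9.3,"dp":[2.44,1.55,2.0],"turn":0},{"claw":9.3,"dp":[0,0,3.0],"turn":0},{"claw":9.3,"dp":[0,0,2.0],"turn":0},{"claw":9.3,"dp":[0,0,0],"turn":0},{"claw":9.3,"dp":[0,0,0],"turn":0}]' 30
python3 look.py w3.png
```

```text
time: 4.2
position: [0.4907, -0.2077, 0.2296]
ee_rot: [-3.14, -0.001, 1.492]
ft_force: [-0.1, 0.2, 1.0]
grip_width: 0.0929
[ 0.4911 -0.2081  0.2307] [3.141 0.    1.492] t 4.25
cassette_top 0.81 [114. 312.] [ 0.326 -0.268  0.095]
catch_left_tab 0.89 [112. 300.] [ 0.337 -0.25   0.114]
catch_left_tab 0.46 [319. 238.] [ 0.491 -0.214  0.114]
catch_right_tab 0.68 [109. 345.] [ 0.327 -0.286  0.114]
stick_center 0.7 [316. 245.] [ 0.489 -0.21   0.14 ]
```

View pics/w3.png

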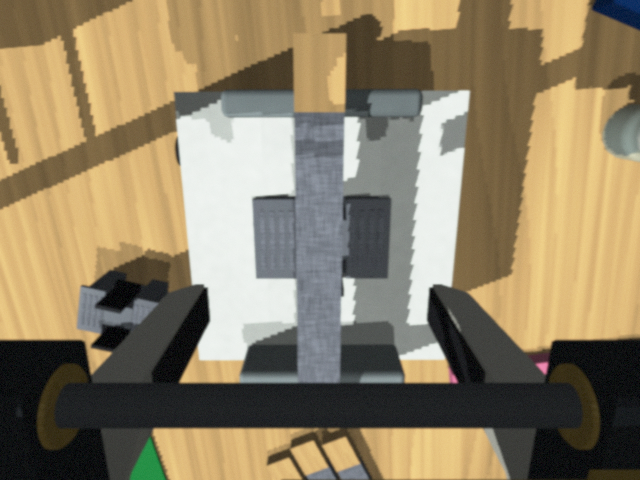

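The stick runs vertically at column 320, midway between the fingers, with its middle at about row 240. Descend and grip.

```bash
python3 - <<'E'
from h import *
p=np.load('last.npz')
print('far end',ray(p,(294,33),.148).round(4),ray(p,(346,35),.148).round(4))
q=[ray(p,u,.095) for u in((253,197),(391,196),(391,277),(256,278))]; print(np.round(q,4),np.mean(q,0).round(4))
E
python3 -m pendant '[{"claw":9.3,"dp":[0,0,3.0],"turn":0},{"claw":9.3,"dp":[0,0,3.0],"turn":0},{"claw":9.3,"dp":[0,0,2.0],"turn":0},{"claw":9.3,"dp":[0,0,1.45],"turn":0},{"claw":9.3,"dp":[0,0,0],"turn":0},{"claw":9.3,"dp":[0,0,0],"turn":0},{"claw":1.0,"dp":[0,0,0],"turn":0},{"claw":1.0,"dp":[0,0,0],"turn":0},{"claw":1.0,"dp":[0,0,0],"turn":0},{"claw":1.0,"dp":[0,0,0],"turn":0},{"claw":1.0,"dp":[0,0,0],"turn":0},{"claw":1.0,"dp":[0,0,0],"turn":0},{"claw":1.0,"dp":[0,0,0],"turn":0},{"claw":1.0,"dp":[0,0,0],"turn":0},{"claw":1.0,"dp":[0,0,0],"turn":0},{"claw":1.0,"dp":[0,0,0],"turn":0}]' 30
```

```text
far end [ 0.4868 -0.0887  0.148 ] [ 0.5142 -0.0919  0.148 ]
[[ 0.4452 -0.1855  0.095 ]
 [ 0.5438 -0.1925  0.095 ]
 [ 0.542  -0.255   0.095 ]
 [ 0.4399 -0.2479  0.095 ]] [ 0.4927 -0.2202  0.095 ]
time: 5.88
position: [0.4908, -0.2077, 0.1351]
ee_rot: [-3.142, -0.0, 1.493]
ft_force: [0.6, -0.2, -0.6]
grip_width: 0.0312
```

```bash
python3 -m pendant '[{"claw":1.0,"dp":[0,0,0],"turn":0},{"claw":1.0,"dp":[0,0,0],"turn":0},{"claw":1.0,"dp":[0,0,0],"turn":0},{"claw":1.0,"dp":[0,0,0],"turn":0}]'
python3 -m pendant '[{"claw":1.0,"dp":[0,0,-1],"turn":0},{"claw":1.0,"dp":[0,0,-2],"turn":0},{"claw":1.0,"dp":[0,0,-2],"turn":0},{"claw":1.0,"dp":[0,0,-2],"turn":0},{"claw":1.0,"dp":[0,0,-2],"turn":0},{"claw":1.0,"dp":[0,0,-2],"turn":0},{"claw":1.0,"dp":[0,0,-1],"turn":0},{"claw":1.0,"dp":[0,0,0],"turn":0}]'
python3 - <<'E'
from h import *
for c,pts in(('scene',((328,346),(394,315),(493,435),(418,478))),('side',((254,301),(307,331),(189,442),(132,392)))):
    p=grab_frame(c); q=np.array([ray(p,u,.022) for u in pts]); print(c,q.round(3)[:,:2].tolist(),q.mean(0).round(3))
    for i in range(4):
        d=q[(i+1)%4]-q[i]; print(np.linalg.norm(d).round(3),np.degrees(np.arctan2(d[1],d[0])).round(1))
    print([(round(r['confidence'],2),np.round(r['bbox'])) for r in find_in('stick',p)])
E
```

```text
time: 6.22
position: [0.4908, -0.2077, 0.1351]
ee_rot: [-3.142, -0.0, 1.493]
ft_force: [0.1, -0.4, -0.9]
grip_width: 0.0278
time: 6.88
position: [0.4915, -0.2081, 0.2576]
ee_rot: [3.138, 0.002, 1.493]
ft_force: [0.9, -0.1, -0.5]
grip_width: 0.0277
scene [[0.633, 0.088], [0.484, 0.095], [0.498, 0.372], [0.644, 0.361]] [0.565 0.229 0.022]
0.149 177.1
0.277 87.1
0.146 -4.4
0.274 -92.3
[(0.83, array([278., 114.,  64.,  66.])), (0.82, array([134., 200.,  99.,  47.]))]
side [[0.617, 0.083], [0.475, 0.088], [0.484, 0.376], [0.632, 0.37]] [0.552 0.229 0.022]
0.142 178.2
0.288 88.1
0.148 -2.4
0.287 -93.0
[(0.95, array([299., 183.,  63.,  23.])), (0.92, array([343., 142.,  78.,  50.]))]
```

Stick is held (27.7 mm). Carrying it over the tray, which measures about (0.558, 0.229) with yaw about -3°.

```bash
python3 -m pendant '[{"claw":1.0,"dp":[1.5,0.1,0],"turn":0},{"claw":1.0,"dp":[2.9,0.2,0],"turn":0},{"claw":1.0,"dp":[2.9,0.2,0],"turn":0},{"claw":1.0,"dp":[2.9,0.2,0],"turn":0},{"claw":1.0,"dp":[2.9,0.2,0],"turn":0},{"claw":1.0,"dp":[2.9,0.2,0],"turn":0},{"claw":1.0,"dp":[2.9,0.2,0],"turn":0},{"claw":1.0,"dp":[2.9,0.2,0],"turn":0},{"claw":1.0,"dp":[2.9,0.2,0],"turn":0},{"claw":1.0,"dp":[2.9,0.2,0],"turn":0},{"claw":1.0,"dp":[2.9,0.2,0],"turn":0},{"claw":1.0,"dp":[2.9,0.2,0],"turn":0},{"claw":1.0,"dp":[2.9,0.2,0],"turn":0},{"claw":1.0,"dp":[2.9,0.2,0],"turn":0},{"claw":1.0,"dp":[2.9,0.2,0],"turn":0},{"claw":1.0,"dp":[2.0,0.2,0],"turn":0},{"claw":1.0,"dp":[0,0,0],"turn":-2},{"claw":1.0,"dp":[0,0,0],"turn":0}]'
python3 -m pendant '[{"claw":1.0,"dp":[0,0,2],"turn":0},{"claw":1.0,"dp":[0,0,3],"turn":0},{"claw":1.0,"dp":[0,0,3],"turn":0},{"claw":1.0,"dp":[0,0,3],"turn":0},{"claw":1.0,"dp":[0,0,3],"turn":0},{"claw":1.0,"dp":[0,0,2],"turn":0},{"claw":1.0,"dp":[0,0,0],"turn":0},{"claw":1.0,"dp":[0,0,0],"turn":0}]'
python3 look.py w4.png
```

```text
time: 8.58
position: [0.5557, 0.2304, 0.2535]
ee_rot: [-3.139, 0.001, 1.531]
ft_force: [0.7, -0.7, -1.1]
grip_width: 0.0275
time: 9.25
position: [0.5557, 0.2288, 0.0945]
ee_rot: [-3.139, 0.001, 1.526]
ft_force: [-0.2, 0.8, -0.5]
grip_width: 0.0279
[0.5565 0.2292 0.0958] [ 3.141 -0.     1.526] t 9.3
stick_center 0.9 [316. 315.] [0.556 0.248 0.14 ]
```

View pics/w4.png

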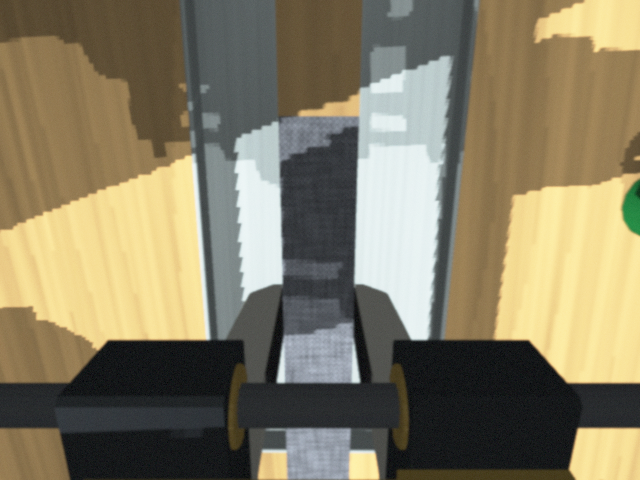

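Stick is centred across the tray (walls at columns ~200 and ~450, stick at 320) and parallel to it. The near wall shows at about row 450; checking its y.

Run:
```python
from h import *
p=np.load('last.npz')
for u in((270,430),(270,450),(270,453),(375,450)): print(u,ray(p,u,.022).round(3),ray(p,u,.003).round(3))
```

```text
(270, 430) [0.517 0.101 0.022] [0.514 0.084 0.003]
(270, 450) [0.516 0.084 0.022] [0.512 0.066 0.003]
(270, 453) [0.516 0.082 0.022] [0.512 0.063 0.003]
(375, 450) [0.588 0.081 0.022] [0.59  0.063 0.003]
```

The near wall is at y = 0.083, so the tray centre is at 0.228 and the position is good. Lowering.

```bash
python3 -m pendant '[{"claw":1.0,"dp":[0,0,2],"turn":0},{"claw":1.0,"dp":[0,0,2],"turn":0},{"claw":1.0,"dp":[0,0,1.5],"turn":0},{"claw":1.0,"dp":[0,0,1],"turn":0},{"claw":1.0,"dp":[0,0,0.8],"turn":0},{"claw":1.0,"dp":[0,0,0.5],"turn":0},{"claw":1.0,"dp":[0,0,0.4],"turn":0},{"claw":1.0,"dp":[0,0,0.3],"turn":0},{"claw":1.0,"dp":[0,0,0],"turn":0},{"claw":1.0,"dp":[0,0,0],"turn":0}]'
```

```text
time: 10.43
position: [0.5564, 0.2295, 0.0105]
ee_rot: [3.141, -0.0, 1.527]
ft_force: [-0.9, 0.2, -1.5]
grip_width: 0.0277
```

```bash
python3 -m pendant '[{"claw":1.0,"dp":[0,0,0.2],"turn":0},{"claw":1.0,"dp":[0,0,0.15],"turn":0},{"claw":1.0,"dp":[0,0,0],"turn":0},{"claw":1.0,"dp":[0,0,0],"turn":0}]'
```

```text
time: 10.77
position: [0.5562, 0.2295, 0.0067]
ee_rot: [-3.142, 0.0, 1.527]
ft_force: [-0.2, 0.8, -0.9]
grip_width: 0.0276
```

```bash
python3 -m pendant '[{"claw":1.0,"dp":[0,0,0.05],"turn":0},{"claw":6.0,"dp":[0,0,0],"turn":0},{"claw":6.0,"dp":[0,0,0],"turn":0},{"claw":6.0,"dp":[0,0,0],"turn":0},{"claw":6.0,"dp":[0,0,0],"turn":0},{"claw":6.0,"dp":[0,0,0],"turn":0},{"claw":6.0,"dp":[0,0,0],"turn":0},{"claw":6.0,"dp":[0,0,-1],"turn":0},{"claw":6.0,"dp":[0,0,-2],"turn":0},{"claw":6.0,"dp":[0,0,-3],"turn":0},{"claw":9.3,"dp":[0,0,-4],"turn":0},{"claw":9.3,"dp":[0,0,-4],"turn":0},{"claw":9.3,"dp":[0,0,-4],"turn":0},{"claw":9.3,"dp":[0,0,-4],"turn":0},{"claw":9.3,"dp":[0,0,-3],"turn":0},{"claw":9.3,"dp":[0,0,0],"turn":0},{"claw":9.3,"dp":[0,0,0],"turn":0}]'
python3 - <<'E'
from h import *
p=grab_frame('scene'); save(p,'s5.png')
print([(round(r['confidence'],2),np.round(r['bbox'])) for r in find_in('stick',p)])
for r in tip_of('stick_center',p): print(r, ray(p,r['at'],.011).round(3))
E
```

```text
time: 12.18
position: [0.5566, 0.2296, 0.2584]
ee_rot: [3.138, -0.001, 1.527]
ft_force: [0.2, 0.7, -1.6]
grip_width: 0.0926
[(0.96, array([362., 332.,  93., 123.])), (0.61, array([135., 202.,  99.,  48.])), (0.42, array([252., 158., 117., 118.]))]
{'at': [404.8, 386.8], 'confidence': 0.87} [0.559 0.225 0.011]
{'at': [181.5, 220.9], 'confidence': 0.84} [ 0.738 -0.41   0.011]
```

View pics/s5.png

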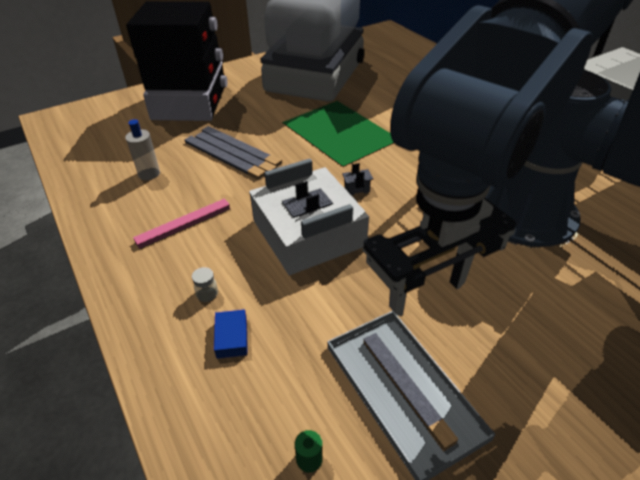

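The stick (404,387) lies flat inside the tray, clear of the walls. Now over to the cassette, turning the jaws to the extractor's y.

```bash
python3 -m pendant '[{"claw":9.3,"dp":[-2.85,-0.28,0],"turn":0},{"claw":9.3,"dp":[-2.85,-0.28,0],"turn":0},{"claw":9.3,"dp":[-2.85,-0.28,0],"turn":0},{"claw":9.3,"dp":[-2.85,-0.28,0],"turn":0},{"claw":9.3,"dp":[-2.85,-0.28,0],"turn":0},{"claw":9.3,"dp":[-2.85,-0.28,0],"turn":0},{"claw":9.3,"dp":[-2.85,-0.28,0],"turn":0},{"claw":9.3,"dp":[-2.85,-0.28,0],"turn":0},{"claw":9.3,"dp":[-2.85,-0.28,0],"turn":0},{"claw":9.3,"dp":[-2.85,-0.28,0],"turn":0},{"claw":9.3,"dp":[-2.85,-0.28,0],"turn":0},{"claw":9.3,"dp":[-2.85,-0.28,0],"turn":0},{"claw":9.3,"dp":[-2.85,-0.28,0],"turn":0},{"claw":9.3,"dp":[-2.85,-0.28,0],"turn":0},{"claw":9.3,"dp":[-2.85,-0.28,0],"turn":0},{"claw":9.3,"dp":[-2.5,-0.2,0],"turn":0},{"claw":9.3,"dp":[0,0,0],"turn":0}]'
python3 -m pendant '[{"claw":9.3,"dp":[0,0,0],"turn":7},{"claw":9.3,"dp":[0,0,0],"turn":7},{"claw":9.3,"dp":[0,0,0],"turn":7},{"claw":9.3,"dp":[0,0,0],"turn":7},{"claw":9.3,"dp":[0,0,0],"turn":7},{"claw":9.3,"dp":[0,0,0],"turn":7},{"claw":9.3,"dp":[0,0,0],"turn":7},{"claw":9.3,"dp":[0,0,0],"turn":7},{"claw":9.3,"dp":[0,0,0],"turn":7},{"claw":9.3,"dp":[0,0,0],"turn":7},{"claw":9.3,"dp":[0,0,0],"turn":7},{"claw":9.3,"dp":[0,0,0],"turn":7},{"claw":9.3,"dp":[0,0,0],"turn":7},{"claw":9.3,"dp":[0,0,0],"turn":0},{"claw":9.3,"dp":[0,0,0],"turn":0}]'
python3 look.py w6.png
```

```text
time: 13.75
position: [0.4915, -0.2239, 0.2547]
ee_rot: [-3.139, -0.0, 1.524]
ft_force: [-0.2, 0.3, 0.1]
grip_width: 0.0928
time: 15.0
position: [0.4924, -0.2201, 0.2553]
ee_rot: [-3.141, 0.001, -0.057]
ft_force: [-0.7, 0.4, -0.3]
grip_width: 0.0928
[ 0.4924 -0.2202  0.2555] [-3.141e+00  1.000e-03 -5.600e-02] t 15.05
cassette_top 0.95 [318. 212.] [ 0.492 -0.219  0.095]
cassette_top 0.19 [280. 219.] [ 0.488 -0.189  0.095]
catch_left_tab 0.83 [280. 219.] [ 0.493 -0.191  0.114]
catch_left_tab 0.77 [383. 383.] [ 0.346 -0.266  0.114]
catch_right_tab 0.68 [361. 219.] [ 0.489 -0.251  0.114]
catch_right_tab 0.44 [425. 389.] [ 0.338 -0.301  0.114]
```

View pics/w6.png

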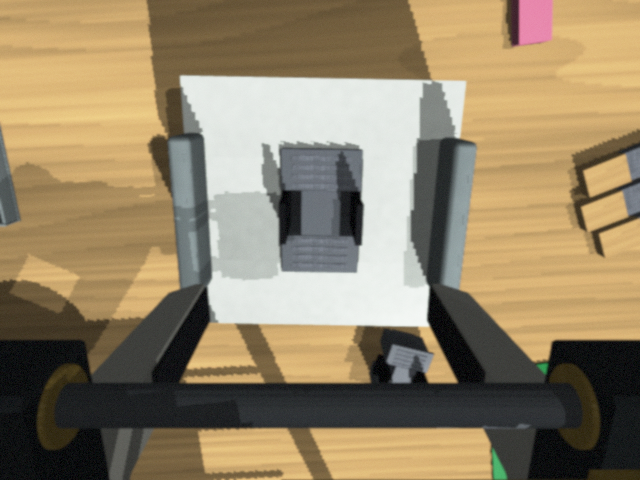

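Tabs at (280,219) and (361,219) straddle the finger midline at 320; their midpoint (0.491, -0.221) agrees with the cassette top. Descend to tab height and pinch at 30 N.

```bash
python3 -m pendant '[{"claw":9.3,"dp":[0,0.03,3],"turn":0.7},{"claw":9.3,"dp":[0,0,3],"turn":0},{"claw":9.3,"dp":[0,0,3],"turn":0},{"claw":9.3,"dp":[0,0,2],"turn":0},{"claw":9.3,"dp":[0,0,2],"turn":0},{"claw":9.3,"dp":[0,0,1.5],"turn":0},{"claw":9.3,"dp":[0,0,1.1],"turn":0},{"claw":9.3,"dp":[0,0,0],"turn":0},{"claw":9.3,"dp":[0,0,0],"turn":0}]' 30
python3 -m pendant '[{"claw":3.0,"dp":[0,0,0],"turn":0},{"claw":3.0,"dp":[0,0,0],"turn":0},{"claw":3.0,"dp":[0,0,0],"turn":0},{"claw":3.0,"dp":[0,0,0],"turn":0},{"claw":3.0,"dp":[0,0,0],"turn":0},{"claw":3.0,"dp":[0,0,0],"turn":0},{"claw":3.0,"dp":[0,0,0],"turn":0},{"claw":3.0,"dp":[0,0,0],"turn":0},{"claw":3.0,"dp":[0,0,0],"turn":0},{"claw":3.0,"dp":[0,0,0],"turn":0},{"claw":3.0,"dp":[0,0,0],"turn":0},{"claw":3.0,"dp":[0,0,0],"turn":0}]' 30
```

```text
time: 16.1
position: [0.4926, -0.221, 0.1003]
ee_rot: [-3.141, 0.0, -0.073]
ft_force: [-0.1, -0.1, 0.9]
grip_width: 0.0929
time: 17.1
position: [0.4928, -0.2212, 0.1004]
ee_rot: [3.141, -0.001, -0.073]
ft_force: [-0.2, -1.5, 5.7]
grip_width: 0.0401
```

The 40 mm opening is less than the expected 44, and Fz is +5.7. Looking before lifting.

```bash
python3 -m pendant '[{"claw":3.0,"dp":[0,0,0],"turn":0},{"claw":3.0,"dp":[0,0,0],"turn":0},{"claw":3.0,"dp":[0,0,0],"turn":0}]'; python3 look.py w7.png
```

```text
time: 17.35
position: [0.4928, -0.2212, 0.1004]
ee_rot: [3.141, -0.001, -0.073]
ft_force: [-1.1, -1.7, 5.0]
grip_width: 0.04
[ 0.4928 -0.2212  0.1004] [ 3.141e+00 -1.000e-03 -7.300e-02] t 17.4
cassette_top 0.72 [318. 300.] [ 0.491 -0.22   0.095]
catch_left_tab 0.81 [262. 322.] [ 0.492 -0.198  0.114]
catch_right_tab 0.65 [373. 320.] [ 0.49  -0.242  0.114]
```

View pics/w7.png

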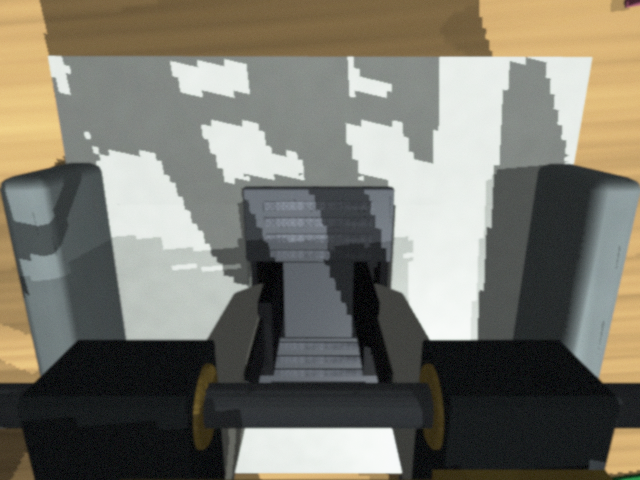

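Both fingers bear on the tabs symmetrically (tabs at columns 262 and 373, 44 mm apart), so the catches are fully in. Lifting slowly first.

```bash
python3 -m pendant '[{"claw":3.0,"dp":[0,0,-0.3],"turn":0},{"claw":3.0,"dp":[0,0,-0.3],"turn":0},{"claw":3.0,"dp":[0,0,-0.3],"turn":0},{"claw":3.0,"dp":[0,0,0],"turn":0},{"claw":3.0,"dp":[0,0,0],"turn":0}]'
```

```text
time: 18.12
position: [0.4925, -0.2209, 0.1092]
ee_rot: [-3.141, -0.0, -0.073]
ft_force: [0.4, 0.5, -1.3]
grip_width: 0.0399
```

It is past the 3 mm play with no resistance, so the catches are free. Continuing up.

```bash
python3 -m pendant '[{"claw":3.0,"dp":[0,0,-0.6],"turn":0},{"claw":3.0,"dp":[0,0,-0.8],"turn":0},{"claw":3.0,"dp":[0,0,-0.8],"turn":0},{"claw":3.0,"dp":[0,0,-0.8],"turn":0},{"claw":3.0,"dp":[0,0,-0.8],"turn":0},{"claw":3.0,"dp":[0,0,-0.8],"turn":0},{"claw":3.0,"dp":[0,0,-0.8],"turn":0},{"claw":3.0,"dp":[0,0,-0.8],"turn":0},{"claw":3.0,"dp":[0,0,-0.8],"turn":0},{"claw":3.0,"dp":[0,0,-0.8],"turn":0},{"claw":3.0,"dp":[0,0,-0.8],"turn":0},{"claw":3.0,"dp":[0,0,-0.8],"turn":0},{"claw":3.0,"dp":[0,0,-0.8],"turn":0},{"claw":3.0,"dp":[0,0,-0.8],"turn":0},{"claw":3.0,"dp":[0,0,-0.8],"turn":0},{"claw":3.0,"dp":[0,0,-0.4],"turn":0},{"claw":3.0,"dp":[0,0,0],"turn":0},{"claw":3.0,"dp":[0,0,0],"turn":0},{"claw":3.0,"dp":[0,0,0],"turn":0},{"claw":3.0,"dp":[0,0,0],"turn":0}]'
python3 - <<'E'
from h import *
a,b=grab_frame('scene'),grab_frame('side')
cv2.imwrite('pics/end.png',cv2.cvtColor(cv2.resize(np.hstack([a['frame'],b['frame']]),(800,300),interpolation=cv2.INTER_AREA),cv2.COLOR_RGB2BGR))
c=cv2.resize(b['frame'][80:320,250:530],None,fx=2,fy=2); cv2.imwrite('pics/end2.png',cv2.cvtColor(c,cv2.COLOR_RGB2BGR))
for n,z in dict(stick_center=.011,jar=0,wax_block=0,wax_tube=0,cassette_top=.22).items():
    for p in(a,b):
        for r in tip_of(n,p)[:2]: print(n,round(r['confidence'],2),np.round(r['at']),ray(p,r['at'],z).round(3))
E
```

```text
time: 19.78
position: [0.4924, -0.2209, 0.2306]
ee_rot: [-3.141, 0.001, -0.073]
ft_force: [0.5, 1.2, -2.2]
grip_width: 0.04
stick_center 0.93 [403. 388.] [0.563 0.226 0.011]
stick_center 0.86 [184. 223.] [ 0.736 -0.399  0.011]
stick_center 0.72 [225. 361.] [0.56  0.226 0.011]
stick_center 0.68 [335. 202.] [ 0.721 -0.381  0.011]
jar 0.88 [206. 292.] [ 0.773 -0.176  0.   ]
jar 0.65 [382. 179.] [ 0.69  -0.607  0.   ]
jar 0.6 [272. 230.] [ 0.785 -0.173  0.   ]
wax_block 0.94 [231. 336.] [ 0.773 -0.044  0.   ]
wax_block 0.62 [242. 257.] [ 0.765 -0.035  0.   ]
wax_tube 0.81 [145. 319.] [0.78  0.236 0.   ]
cassette_top 0.64 [299. 156.] [ 0.509 -0.223  0.22 ]
cassette_top 0.57 [358. 176.] [ 0.443 -0.101  0.22 ]
cassette_top 0.93 [384. 177.] [ 0.497 -0.228  0.22 ]
cassette_top 0.81 [466. 255.] [ 0.244 -0.053  0.22 ]
```

View pics/end.png

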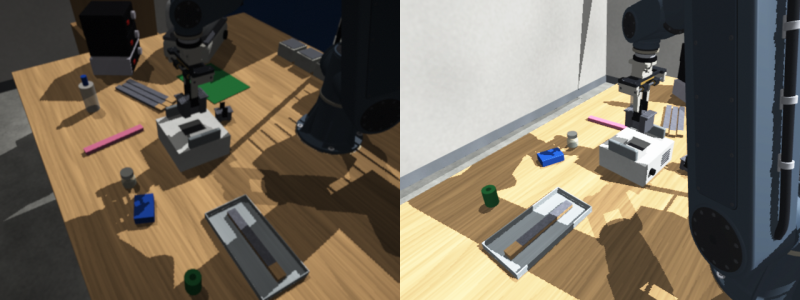

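View pics/end2.png

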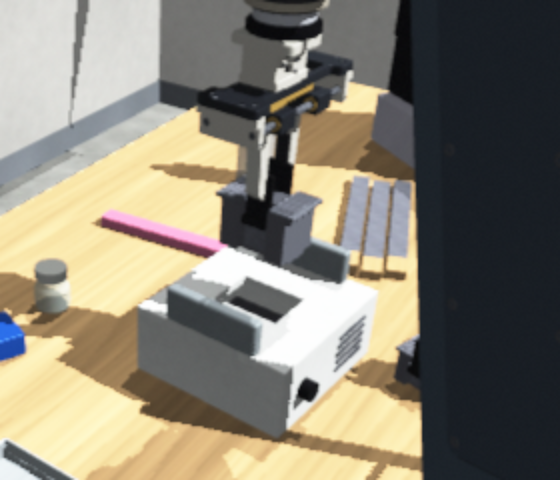

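The cassette hangs upright and clear above the open well (crop: box at (265,225), well at (265,300)). The stick is in the tray, and the jar and wax are where they were.

Run:
```python
from station import *
s=state(); print(s['time'],abs(s['joint_vel']).max(),s['grip_width'],s['ft_force']); print(close_job())
```

```text
20.3833 0.0005878643615488518 0.03987420694501699 [-0.55005316  0.14946538 -2.2955309 ]
the job is handed in; nothing more can be done
None
```

I laid the sanding stick flat in the steel tray and let go of it. Then I pinched the larger cassette's two catches at 30 N and lifted the cassette out of the extractor. I handed the job in at about 20.4 s with the arm still holding it.

**Cassette:** The arm rose 13 cm after gripping, which puts the cassette's underside about 7 cm above the top plate. It hangs upright and still, clear of the extractor, and the wrist carries about 2.3 N, roughly its weight.

**Other things:** The last pictures put the stick within about 5 mm of the tray's centre. The jar, wax block and wax tube were within about 1.2 cm of their first measured places, which I put down to measurement error.

**Disagreement:** The gripper read 40 mm open where 44 mm was expected for fully pinched tabs. The wrist picture measured the tabs 44 mm apart, and the cassette came free without resistance. I took the difference to be give in the pads.

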